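# Wipe the chips out of a slotted slide table with its comb scraper

## Robot

A 6-joint arm with a two-finger parallel gripper is mounted at the origin on a cart in front of the work surface, level with it; the furniture and walls round the work are solid. World frame = base frame: x ahead of the robot, y to its left, z up, the work surface at z = 0. Lengths are in mm, angles in degrees, forces in N, time in s.
With the tool pointing down it reaches from about 350 to 850 mm from the base axis. Payload 8.1 kg.
Tool frame: the origin (TCP) lies midway between the tips of the shut fingers; the grasp point (between the pads) lies 19 mm behind it (r.pinch_z is the distance from the TCP to the grasp point, in mm); z points along the fingers, y is the line along which they close (so a half turn about z gives the same grasp; the last joint's range is limited). The gripper opens to 85 mm and grips with 20 to 120 N. Pads are 22 mm wide; open, the fingers measure 114 mm over their backs; the gripper's body (76 mm by 85 mm) begins 54 mm behind the grasp point. The pads swing forward as they close: fully open they stand 13 mm farther back than shut.
Start: joints at [-80.925, 7.471, 85.268, -0, 87.261, -4.893], TCP at [144.855, -582.256, 231.292] pointing down, gripper open.
Joint ranges: [-169.43, 169.43], [-51.17, 129.36], [1.28, 143.12], [-76.62, 256.62], [0, 156.53], [-152.29, 152.29]. Speed limits (degrees/s): [136.94, 136.94, 159.86, 180, 180, 180].

## Interface

Orientations are given as [roll, pitch, yaw] about the fixed x, y, z axes, in that order (R = Rz(yaw) Ry(pitch) Rx(roll)).
In Python, from bench import sensors, optics, job, r gives the robot as it stands.
- The arm moves only by the tool play_rows, never from a script. Its argument "motion" is a list that holds one entry, the list of rows, each a list of 6 numbers: the shift along the tool's x, y, z in cm, then the turn, a rotation vector about the tool's x, y, z in degrees. In form: [[[x, y, z, ax, ay, az], ...]]. A call has 1 to 5 rows; each row is the pose to reach, as a shift and turn from the pose commanded when the call began, along the tool's axes at that moment; what a row does not reach only later rows make up. A row lasts 1/10 s, in which the tool goes at most 50 mm and 8.59 degrees, less where a joint would pass 70% of its speed; a pose out of reach is approached as far as the arm can. A call with a gripper value outside its range is refused whole. "jaw" is the opening, from 0 (shut) to 1 (fully open), set as the call begins (left out, the last holds). The fingers move at their own pace and stop on an object; "squeeze" is the grip in N (left out, the last holds). Time passes only in rows, so rows that repeat a pose let the fingers close. It gives the time, the measured TCP pose, the force, the opening and the grip force at its end, in the units of the state.
- sensors.sense(): the state, without advancing time (a new reading comes with each control period).
- optics.snapshot(name): name is "scene" or "top" or "wrist"; returns a dict with "pixels" (480x640x3 uint8, red, green, blue), "mtx" (3x3 intrinsics, pixels), "k1" (the pictures are not rectified: a ray, as slopes to the right and down, at radius r is drawn at 1 + k1 r^2 times it, then the intrinsics apply), "R" (3x3) and "t" (3): a world point X has camera coordinates R X + t; the wrist camera has in their place "T_tool_cam" (4x4, takes a point from camera to tool coordinates, whose origin is the TCP and whose axes are the flange's). Camera axes: x right, y down, z forward; pixel columns grow to the right and rows downward; lengths in mm; the calibration is good to about 2 mm. A picture is of the moment at which its call begins: read the wrist's pose just before it. There is no depth.
- job.hand_in(): hands the job in; it is judged then, once.
The state is a dict: "time": time; "joint_pos": joint angles; "qd": joint speeds; "joint_efforts": joint torques, N m; "tool_pos": TCP position; "tcp_rot": TCP orientation; "ft_force": force on the tool from outside, world axes, zero at the start; "wrist_torque": the same for the moment, N m; "finger_gap": finger opening in mm; "grip_force": force on a finger pad.
Only numpy, scipy, OpenCV 4.12 (cv2) and the standard library are available. Lean on these libraries where they do the work, as an engineer would, in place of code of your own. Each camera call takes 0.05 s, during which the arm holds its last target. There are 200 camera calls.

## Task

Switch the slide table's feed off (turn its selector to the ring mark), then take the comb scraper and wipe all five chips off the left end of the table into the tray, starting near the right end, with the scraper's tongues down in the three slots and its block pressed lightly on the table top (some 5 to 20 N; bearing down hard would score it). The table may be clamped a few millimetres to either side across its bed, so feel for the slots; the chips are sharp, so move them with the scraper, never with the fingers. Stand the scraper upright on the bench in front of the table again and leave the other things alone.

Things in the scene. Friction and masses are not known exactly. Their poses are not given: they have to be found in the camera images.
- slide_table: Slide table fixed to the bench, feed unit on its right end, chip tray under its left. Origin on the bench under its middle; x away from the robot (turned up to 0.15 rad), y along the slots to the left. Top 120 (x) by 200 mm (y), flat, 80 mm up. Three slots along y at x = s - 38, s, s + 38 mm, 14 mm wide, 9 deep, open at both ends; s is the set-over: see table_right_end. Feed unit: y -225 to -109, 72 mm high.
- table_right_end (a point): Point of the bed, in the plane of the table top (80 mm up), at the table's right end (the feed-unit end), where the centre line of the middle slot would be without set-over. The table is clamped firmly with a set-over s of -8 to +8 mm along its x; s differs each time and no reading gives it (points and origin belong to the bed): feel for the slots.
- table_left_end (a point): The same at the table's left end, above the tray; the line from table_right_end to table_left_end (200 mm) is the direction of the slots.
- tray_floor (a point): Centre of the inner floor of the sheet-metal chip tray, 4 mm above the bench; axes as the table's. Inside 170 mm (x) by 109 mm (y), rim 41 mm above the bench; the tray begins 10 mm under the left end of the table, so what falls off that end lands in it.
- selector_grip (a point): Point to grip the selector: on its vertical axis, inside its bar, 94 mm above the bench. The bar is 11 mm wide, 36 mm long, its top 105 mm and the disc under it 78 mm above the bench; axes as the table's (it does not turn with the knob).
- selector (a joint): Selector angle in rad, growing counter-clockwise from above. Detents at 0 (pointer at the ring: off), 0.7 (one dot), 1.4 (two dots), stops just beyond; starts at 0.7 or 1.4. The pointer lies in the table's x-y plane at angle pi - 0.7 + value from the table's x axis (at 0.7 it points straight to the front). About 0.2 N m turns it over a detent; it then snaps to the nearest.
- scraper: Comb scraper, about 220 g, loose, standing on its tongues. Origin at their foot, x across, y its front, z up. Block 114 x 24 x 22 mm; three tongues under it at x = -38, 0, +38 mm, 10 mm wide, 24 long (y), 7 deep: 2 mm play to each side and 2 mm below in the slots. Cheeks at both ends stick out 13 mm in front (to y = +25) and hold the chips; they lead the stroke, so y points to the tray.
- scraper_grip (a point): Grip point of the scraper: centre of the wooden handle ridge (78 mm long in x, 16 mm thick in y, 29 to 69 mm above the origin), 51 mm above the foot of the tongues; axes as the scraper's. With the block resting on the table and the tongues in the slots it is 124 mm above the bench; with tongues standing on the table top, 131 mm. Touch down at 15 mm/s or less.
- chip_1: Thick curled steel turning, about 16 x 9 mm and 6 mm high, 12 g, loose; origin at its middle on its underside. Starts on the table top between the front and middle slots, half-way along.
- chip_2: Thick curled steel turning, about 16 x 9 mm and 6 mm high, 12 g, loose; origin at its middle on its underside. Starts on the table top between the front and middle slots, nearer the tray.
- chip_3: Thick curled steel turning, about 16 x 9 mm and 6 mm high, 12 g, loose; origin at its middle on its underside. Starts in the middle slot or tipped over its edge, half-way along.
- chip_4: Thick curled steel turning, about 16 x 9 mm and 6 mm high, 12 g, loose; origin at its middle on its underside. Starts on the table top between the middle and back slots.
- chip_5: Thick curled steel turning, about 16 x 9 mm and 6 mm high, 12 g, loose; origin at its middle on its underside. Starts in the middle slot or tipped over its edge, nearer the tray.
- wrench_3: Bystander, loose, leave alone: small combination wrench, 146 mm long, flat on the bench in front of the feed unit; origin under its middle.
- grease_tin: Bystander, loose, leave alone: round tin, 66 mm across and 46 mm high, on the bench in front, left; origin under its middle.
- piston: Bystander, loose, leave alone: bare engine piston, 82 mm across and 52 mm high, standing left of the tray; origin under its middle.
- feeler_gauge: Bystander, loose, leave alone: closed feeler gauge, about 100 x 18 x 10 mm, near the front edge of the bench, right; origin under its middle.
Not all that is in view belongs to the job. What is shaped like the scraper but pink is not meant.

How it is judged:
By the outcome, as a careful person would: the job done as asked, in the order asked, and still so for the second after the job is handed in, with the robot touching nothing.
It also fails if it takes over 64 s, if anything falls off the work surface, if the arm or the gripper's body presses on something with over 40 N, if the wrist force passes 120 N, or if a joint passes its speed limit or range.

## Working session

There is one attempt and no reset: what is moved stays moved. The work goes in short steps, Python scripts to look and compute and a tool call to move; the robot and the scene stay as the last step left them, time stands still between calls to the robot, and variables do not carry over. Pictures are saved under pics/ and viewed, at most 10 in all, crops included, and the job is handed in when it is done.

Besides the shell and the picture viewer there is one more tool, called in YAML: its name, and indented under it one key for each argument. play_rows: Moves the arm, as the interface text tells. Its arguments: {"type":"object","properties":{"motion":{"type":"array","items":{"type":"array","items":{"type":"array","items":{"type":"number"}}}},"jaw":{"type":"number"},"squeeze":{"type":"number"}},"required":["motion"]}

```bash
ls; mkdir -p pics; cat > h.py <<'E'
from bench import sensors, optics, job, r
import numpy as np, cv2
from scipy.spatial.transform import Rotation as Ro
def und(c,u,v):
    K=np.array(c["mtx"]);k=c["k1"]
    d=np.array([(u-K[0,2])/K[0,0],(v-K[1,2])/K[1,1]]);s=d.copy()
    for _ in range(30): s=d/(1+k*(s@s))
    return s
def pose(s=None):
    s=s or sensors.sense(); T=np.eye(4); T[:3,:3]=Ro.from_euler('xyz',s["tcp_rot"],degrees=True).as_matrix(); T[:3,3]=s["tool_pos"]; return T
def cam(c,T=None):
    if "R" in c: R=np.array(c["R"]);t=np.array(c["t"]); return R.T,-R.T@t
    M=T@np.array(c["T_tool_cam"]); return M[:3,:3],M[:3,3]
def px2w(c,u,v,z,T=None):
    R,o=cam(c,T); s=und(c,u,v); d=R@np.array([s[0],s[1],1]); return o+d*(z-o[2])/d[2]
def w2px(c,P,T=None):
    R,o=cam(c,T); p=R.T@(np.array(P)-o); s=p[:2]/p[2]; s=s*(1+c["k1"]*(s@s)); K=np.array(c["mtx"]); return K[:2,:2]@s+K[:2,2]
def snap(n,f):
    T=pose(); c=optics.snapshot(n); cv2.imwrite(f"pics/{f}.png",cv2.cvtColor(np.array(c["pixels"]),cv2.COLOR_RGB2BGR)); 
    import pickle; c=dict(c); pickle.dump((c,T),open(f"pics/{f}.pkl","wb")); return c,T
def load(f):
    import pickle; return pickle.load(open(f"pics/{f}.pkl","rb"))
def go(xyz,yaw,roll=180,pitch=0):
    """row from current commanded(measured) pose to target"""
    T=pose(); G=Ro.from_euler('xyz',[roll,pitch,yaw],degrees=True).as_matrix()
    d=T[:3,:3].T@(np.array(xyz)-T[:3,3])/10; w=Ro.from_matrix(T[:3,:3].T@G).as_rotvec(degrees=True)
    print("row",np.round(d,2),np.round(w,1))
E
python3 - <<'E'
from h import *
for n in("scene","top"):
    c,T=snap(n,n+"0"); R,o=cam(c); print(n,o.round(),R[:,2].round(2),c["mtx"][0][0])
s=sensors.sense();print({k:s[k] for k in("time","tool_pos","tcp_rot","ft_force","finger_gap")}); print(r.pinch_z)
E
```

```text
pics
scene [ 167.  752. 1411.] [ 0.28 -0.38 -0.88] 573.4930676506278
top [ 366.  201. 1129.] [ 0.22 -0.02 -0.97] 509.75360141833147
{'time': 0.1, 'tool_pos': array([ 144.7828448 , -581.75473669,  230.33910949]), 'tcp_rot': array([-1.79903848e+02, -9.59761352e-03,  1.39687876e+01]), 'ft_force': array([-0.14475956, -0.12231048, -0.30840797]), 'finger_gap': 85.7777322960414}
18.700000000000003
```

View pics/top0.png

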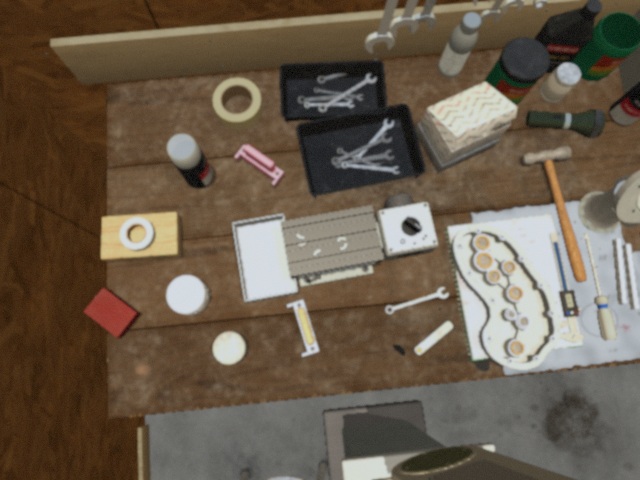

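View pics/scene0.png

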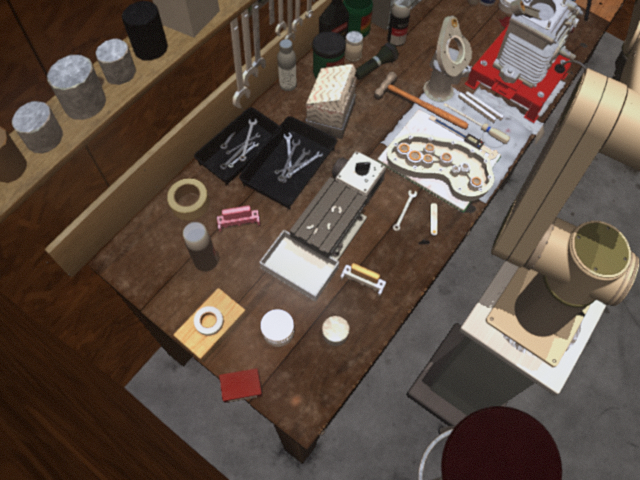

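Top view: slide table at (333,243), selector at (411,226), and tray at (265,257). Two things have the scraper's shape: one with a yellow wooden handle at (303,328) in front of the table, and a pink one at (260,163) behind it. The yellow one is meant, because it isn't pink and stands in front. I'll confirm in an enlarged crop.

```bash
python3 - <<'E'
import cv2
i=cv2.imread("pics/top0.png")[190:370,220:460]
i=cv2.resize(i,None,fx=3.3333,fy=3.3333,interpolation=cv2.INTER_CUBIC)
cv2.imwrite("pics/top0c.png",i)
E
```

```text
(no output)
```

View pics/top0c.png

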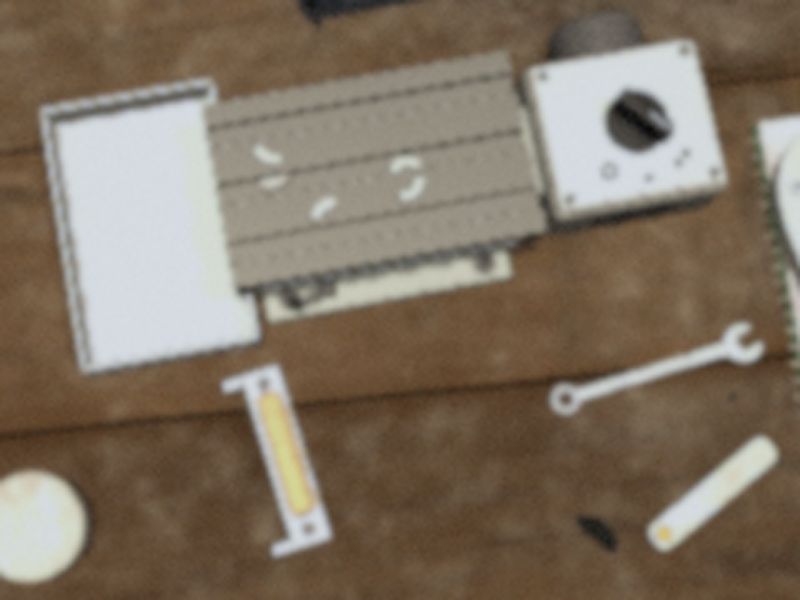

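The crop confirms it. The scraper has a yellow handle (centre about (287,453) in the crop) and its cheeks face the tray (left). The selector at (638,120) points front-right at the two dots, so its value is 1.4.

```bash
python3 - <<'E'
from h import *
c,T=load("top0")
P=lambda u,v,z:px2w(c,220+u/3.3333,190+v/3.3333,z)
pts=dict(backL=(208,102,80),backR=(510,52,80),frR=(545,230,80),frL=(238,287,80),bsL=(215,127,80),bsR=(518,73,80),msL=(222,185,80),msR=(527,130,80),fsL=(233,243,80),fsR=(540,190,80),sel=(638,120,85),unitBL=(528,68,72),unitBR=(692,42,72),unitFR=(727,187,72),unitFL=(560,215,72),
handA=(270,393,69),handB=(303,513,69),blkA=(262,370,29),blkB=(309,541,29),tin=(38,527,46))
for k,p in pts.items(): print(k,P(*p).round(1))
E
```

```text
backL [649.4 232.8  80. ]
backR [662.8  36.7  80. ]
frR [545.2  29.8  80. ]
frL [528.8 224.8  80. ]
bsL [632.5 229.9  80. ]
bsR [648.4  33.4  80. ]
msL [594.5 228.9  80. ]
msR [610.5  32.6  80. ]
fsL [556.8 225.4  80. ]
fsR [571.   29.6  80. ]
sel [608.7 -37.4  85. ]
unitBL [653.2  25.3  72. ]
unitBR [659.8 -82.8  72. ]
unitFR [562.4 -90.3  72. ]
unitFL [555.2  17.8  72. ]
handA [462.5 211.5  69. ]
handB [387.9 198.5  69. ]
blkA [481.3 215.6  29. ]
blkB [371.1 196.4  29. ]
tin [396.7 363.5  46. ]
```

```bash
python3 - <<'E'
from h import *
c,T=snap("wrist","w0"); print(np.round(c["T_tool_cam"],2),c["mtx"][0][0])
go([595,-30,230],45)
E
```

```text
[[-0.0000e+00 -9.7000e-01 -2.6000e-01  6.5570e+01]
 [ 1.0000e+00 -0.0000e+00 -0.0000e+00  2.0000e-02]
 [ 0.0000e+00 -2.6000e-01  9.7000e-01 -1.4308e+02]
 [ 0.0000e+00  0.0000e+00  0.0000e+00  1.0000e+00]] 343.7095492301654
row [ 57.01 -42.68   0.12] [ -0.1  -0.  -31. ]
```

play_rows:
  motion:
    - [[57, -42.7, 0, 0, 0, -31], [57, -42.7, 0, 0, 0, -31], [57, -42.7, 0, 0, 0, -31], [57, -42.7, 0, 0, 0, -31], [57, -42.7, 0, 0, 0, -31]]

```text
time: 0.65
tool_pos: [303.6, -386.7, 231.0]
tcp_rot: [-180.0, -0.0, 45.1]
ft_force: [1.6, -0.0, 0.5]
finger_gap: 85.7
grip_force: 0.0
```

play_rows:
  motion:
    - [[45.8, -4.6, 0, 0, 0, 0], [45.8, -4.6, 0, 0, 0, 0], [45.8, -4.6, 0, 0, 0, 0], [45.8, -4.6, 0, 0, 0, 0], [45.8, -4.6, 0, 0, 0, 0]]

```text
time: 1.15
tool_pos: [462.0, -193.1, 231.3]
tcp_rot: [180.0, 0.0, 45.0]
ft_force: [0.8, -0.9, -0.6]
finger_gap: 85.3
grip_force: 0.0
```

play_rows:
  motion:
    - [[20.8, -2.1, 0, 0, 0, 0], [20.8, -2.1, 0, 0, 0, 0], [20.8, -2.1, 0, 0, 0, 0], [20.8, -2.1, 0, 0, 0, 0], [20.8, -2.1, 0, 0, 0, 0]]

```text
time: 1.65
tool_pos: [595.3, -28.6, 230.4]
tcp_rot: [-179.9, -0.1, 45.2]
ft_force: [-0.1, 0.2, 0.2]
finger_gap: 85.4
grip_force: 0.0
```

```bash
python3 - <<'E'
from h import *
c,T=snap("wrist","w1"); print(T.round(1)); print(w2px(c,[608.7,-37.4,105],T),w2px(c,[602,32,80],T))
E
```

```text
[[  0.7   0.7  -0.  595.3]
 [  0.7  -0.7   0.  -28.6]
 [  0.   -0.   -1.  230.4]
 [  0.    0.    0.    1. ]]
[336.1689011  228.09807881] [271.45877387 169.78552872]
```

View pics/w1.png

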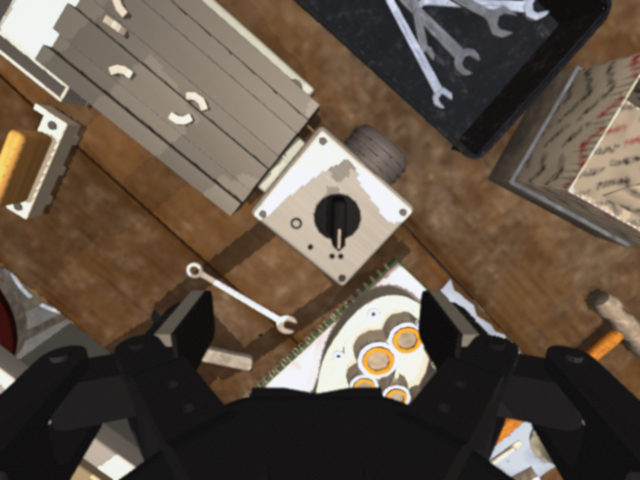

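The wrist view shows the selector disc at (337,217), with its pointer along image-down toward the two dots at (335,256). The table's right-end corners are at (319,103) and (238,212).

```bash
python3 - <<'E'
from h import *
c,T=load("w1")
for u,v,z in((337,217,78),(338,213,105),(319,103,80),(238,212,80),(323,130,72),(411,211,72),(342,285,72),(256,212,72),):
    print(u,v,px2w(c,u,v,z,T).round(1))
g=px2w(c,337,217,78,T);go([g[0],g[1],150],45)
i=cv2.imread("pics/w1.png")[90:310,200:460]; cv2.imwrite("pics/w1c.png",cv2.resize(i,None,fx=2.7,fy=2.7,interpolation=cv2.INTER_CUBIC))
E
```

```text
337 217 [612.8 -36.3  78. ]
338 213 [618.3 -29.6 105. ]
319 103 [667.6  41.5  80. ]
238 212 [555.2  27.8  80. ]
323 130 [655.6  24.5  72. ]
411 211 [662.9 -79.9  72. ]
342 285 [570.4 -87.6  72. ]
256 212 [564.2  16.7  72. ]
row [0.79 1.76 8.03] [-0.1 -0.   0.2]
```

View pics/w1c.png

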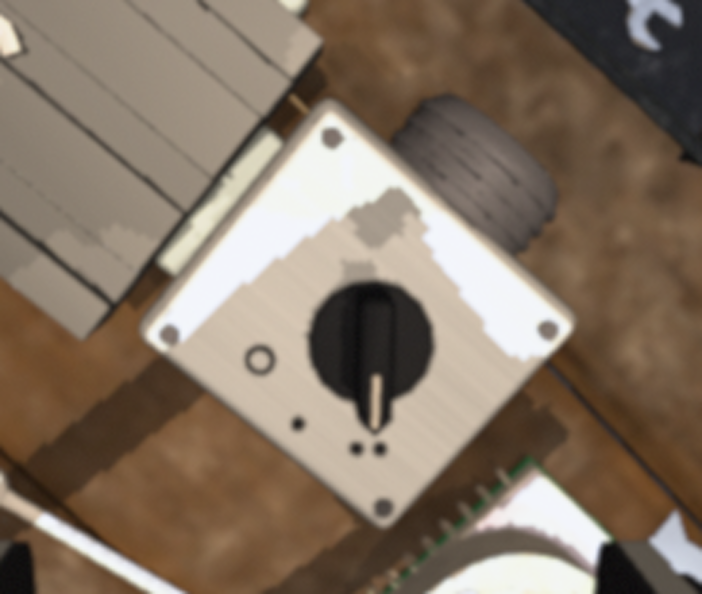

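play_rows:
  motion:
    - [[0.8, 1.8, 8, 0, 0, 0], [0.8, 1.8, 8, 0, 0, 0], [0.8, 1.8, 8, 0, 0, 0], [0.8, 1.8, 8, 0, 0, 0]]
  jaw: 0.5

```text
time: 2.1
tool_pos: [610.8, -41.1, 151.3]
tcp_rot: [-179.9, 0.1, 44.9]
ft_force: [0.3, 0.1, 1.1]
finger_gap: 42.4
grip_force: 0.0
```

```bash
python3 - <<'E'
from h import *
c,T=snap("wrist","w2"); print(T.round(1)[:3,3],sensors.sense()["tcp_rot"]); print([w2px(c,(T@np.array([0,0,z,1]))[:3],T).round(0) for z in (0,45,70)])
i=cv2.imread("pics/w2.png")[200:440,180:500]; cv2.imwrite("pics/w2c.png",cv2.resize(i,None,fx=2.5,fy=2.5,interpolation=cv2.INTER_CUBIC))
E
```

```text
[610.8 -41.1 151.3] [ 1.79931392e+02 -4.16169521e-02  4.49175839e+01]
[array([316., 298.]), array([316., 265.]), array([316., 252.])]
```

View pics/w2c.png

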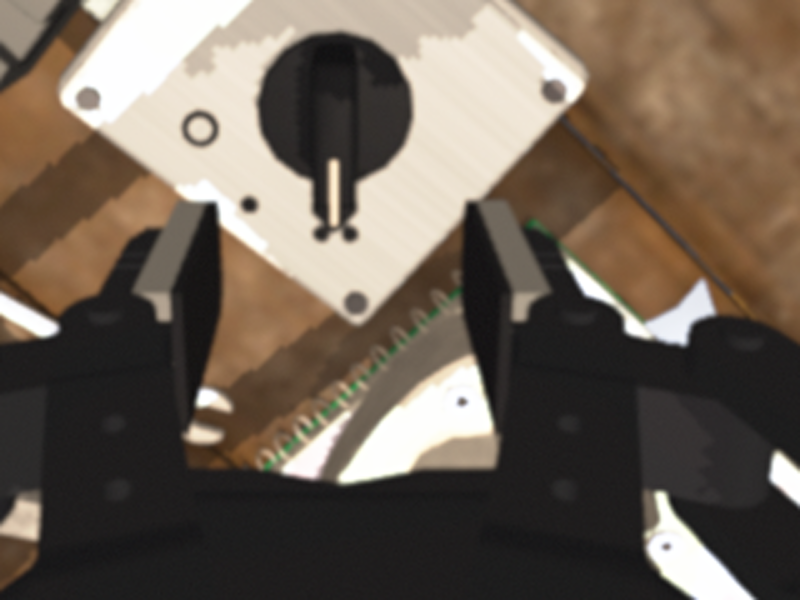

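Closer up, the disc centre is at crop (336,108), and the bar is parallel to the pads, about 4 mm ahead of the tool axis. That agrees with the earlier fix.

```bash
python3 - <<'E'
from h import *
c,T=load("w2"); print(px2w(c,314.4,243.2,78,T).round(1)); go([613,-37,82],45)
E
```

```text
[613.4 -36.6  78. ]
row [ 0.35 -0.23  7.11] [ 0.1 -0.  -0.1]
```

play_rows:
  motion:
    - [[0.4, -0.2, 3, 0, 0, 0], [0.4, -0.2, 5.5, 0, 0, 0], [0.4, -0.2, 6.9, 0, 0, 0], [0.4, -0.2, 6.9, 0, 0, 0], [0.4, -0.2, 6.9, 0, 0, 0]]

```text
time: 2.65
tool_pos: [614.2, -36.3, 84.2]
tcp_rot: [179.9, -0.1, 45.0]
ft_force: [0.5, 0.4, -0.5]
finger_gap: 42.8
grip_force: 0.0
```

play_rows:
  motion:
    - [[0, 0, 0, 0, 0, 0], [0, 0, 0, 0, 0, 0], [0, 0, 0, 0, 0, 0], [0, 0, 0, 0, 0, 0], [0, 0, 0, 0, 0, 0]]
  jaw: 0
  squeeze: 40

```text
time: 3.15
tool_pos: [613.9, -35.7, 84.2]
tcp_rot: [180.0, -0.1, 45.0]
ft_force: [-5.1, 1.4, 7.6]
finger_gap: 10.1
grip_force: 40.4
```

play_rows:
  motion:
    - [[0, 0, 0, 0, 0, 8], [0, 0, 0, 0, 0, 16], [0, 0, 0, 0, 0, 24], [0, 0, 0, 0, 0, 32], [0, 0, 0, 0, 0, 40]]

```text
time: 3.65
tool_pos: [614.4, -36.9, 84.2]
tcp_rot: [179.9, -0.1, 4.6]
ft_force: [-0.4, -3.3, 4.3]
finger_gap: 10.1
grip_force: 40.0
```

play_rows:
  motion:
    - [[0, 0, 0, 0, 0, 8], [0, 0, 0, 0, 0, 16], [0, 0, 0, 0, 0, 24], [0, 0, 0, 0, 0, 32], [0, 0, 0, 0, 0, 40]]

```text
time: 4.15
tool_pos: [614.1, -38.1, 84.2]
tcp_rot: [179.9, -0.2, -35.4]
ft_force: [-4.3, -8.6, 6.4]
finger_gap: 10.2
grip_force: 40.5
```

play_rows:
  motion:
    - [[0, 0, 0, 0, 0, 0], [0, 0, 0, 0, 0, 0]]

```text
time: 4.35
tool_pos: [614.0, -38.1, 84.2]
tcp_rot: [179.9, -0.2, -35.1]
ft_force: [-2.9, -7.9, 6.5]
finger_gap: 10.2
grip_force: 40.3
```

Release and rise.

play_rows:
  motion:
    - [[0, 0, 0, 0, 0, 0], [0, 0, 0, 0, 0, 0], [0, 0, 0, 0, 0, 0]]
  jaw: 0.45

```text
time: 4.65
tool_pos: [613.4, -35.8, 82.4]
tcp_rot: [-180.0, 0.0, -35.0]
ft_force: [0.7, 0.3, 0.5]
finger_gap: 38.3
grip_force: 0.0
```

play_rows:
  motion:
    - [[0, 0, -4, 0, 0, 0], [0, 0, -9, 0, 0, 0], [0, 0, -13, 0, 0, -8], [0, 0, -16, 0, 0, -16], [0, 0, -16, 0, 0, -24]]

```text
time: 5.15
tool_pos: [616.1, -36.1, 249.3]
tcp_rot: [-180.0, -0.6, -10.7]
ft_force: [0.9, -0.2, -0.3]
finger_gap: 38.4
grip_force: 0.0
```

```bash
python3 - <<'E'
from h import *
# scraper from top view; check with scene; aim for a view above
go([430,190,240],10); go([430,190,140],10)
c,T=snap("wrist","w3")
E
```

```text
row [-22.49 -18.77   0.71] [  0.1  -0.6 -20.7]
row [-22.59 -18.76  10.71] [  0.1  -0.6 -20.7]
```

```bash
python3 - <<'E'
from h import *
go([540,130,250],5)
E
```

```text
row [-10.32 -15.01  -0.43] [  0.   -0.4 -15.2]
```

play_rows:
  motion:
    - [[-10.3, -15, -0.4, 0, 0, -15], [-10.3, -15, -0.4, 0, 0, -15], [-10.3, -15, -0.4, 0, 0, -15], [-10.3, -15, -0.4, 0, 0, -15], [-10.3, -15, -0.4, 0, 0, -15]]

```text
time: 5.7
tool_pos: [538.8, 134.8, 245.6]
tcp_rot: [-179.9, 0.1, 4.1]
ft_force: [0.4, -1.2, 1.1]
finger_gap: 38.5
grip_force: 0.0
```

```bash
python3 - <<'E'
from h import *
c,T=snap("wrist","w4"); print(T.round(2)[:3,3],sensors.sense()["tcp_rot"])
go([430,195,210],10)
print("table",[w2px(c,p,T).round() for p in ([655,36,80],[650,235,80],[545,30,80],[529,225,80])])
a,_=load("w3"); b=np.array(c["pixels"])
A=cv2.resize(np.array(a["pixels"])[120:400,200:440],None,fx=1.0,fy=1.0)
np.save("/tmp/b.npy",b)
u=[w2px(c,p,T) for p in ([670,20,80],[660,250,80],[530,20,80],[515,235,80])]; print(u)
S=np.zeros((600,800,3),np.uint8)
x0=max(0,int(min(p[0] for p in u)));x1=min(640,int(max(p[0] for p in u)));y0=max(0,int(min(p[1] for p in u)));y1=min(480,int(max(p[1] for p in u)));print(x0,x1,y0,y1)
k=min(800/(x1-x0),600/(y1-y0));print(k); B=cv2.resize(b[y0:y1,x0:x1],None,fx=k,fy=k,interpolation=cv2.INTER_CUBIC)
B=B[:600,:800];S[:B.shape[0],:B.shape[1]]=B
h=600-B.shape[0]
if h>120:
    f=min(h/280,1.); A=cv2.resize(A,None,fx=f,fy=f);S[600-A.shape[0]:,:A.shape[1]]=A
cv2.imwrite("pics/m4.png",S[...,::-1])
E
```

```text
[538.84 134.8  245.61] [-1.79989876e+02  6.68962703e-02  4.03735553e+00]
row [-10.5   -6.97   3.57] [-0.   0.1 -6. ]
table [array([444.,  95.]), array([207.,  83.]), array([431., 222.]), array([219., 225.])]
[array([464.96362834,  77.65463072]), array([189.43710192,  69.46070019]), array([439.02945983, 238.79132115]), array([208.18492814, 238.40270696])]
189 464 69 238
2.909090909090909
```

View pics/m4.png

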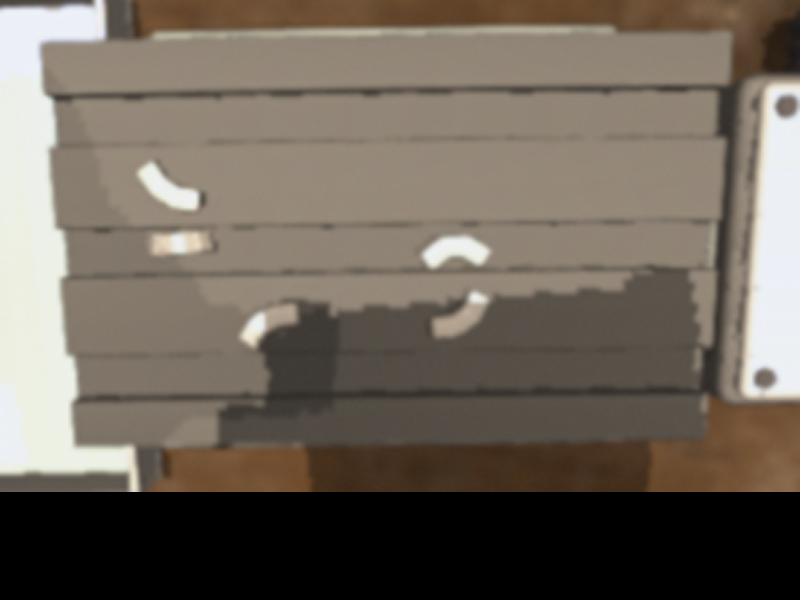

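The wrist view from above shows the table with all five chips. The slots are at crop rows 93–140 (back), 225–274 (middle) and 353–397 (front). Chips: two on the front land, two in or by the middle slot, one on the back land.

```bash
python3 - <<'E'
from h import *
c,T=load("w4"); k=2.909
P=lambda u,v:px2w(c,189+u/k,69+v/k,80,T)
D={}
for n,(l,rr) in dict(b=((96,144),(91,137)),m=((228,276),(221,270)),f=((355,399),(348,394))).items():
    for e,(a,b) in(("L",l),("R",rr)):
        u=70 if e=="L" else 700
        D[n+e]=(P(u,a)+P(u,b))/2; print(n+e,D[n+e].round(1),np.linalg.norm(P(u,a)-P(u,b)).round(1))
for n,p in dict(BL=(42,43),BR=(731,32),FR=(705,440),FL=(76,446)).items(): print(n,P(*p).round(1))
L=np.mean([D[n+"L"] for n in "bmf"],0);R=np.mean([D[n+"R"] for n in "bmf"],0);print(L,R,np.degrees(np.arctan2(R[0]-L[0],L[1]-R[1])))
E
```

```text
bL [628.7 230.1  80. ] 13.4
bR [643.4  46.2  80. ] 12.8
mL [590.8 230.1  80. ] 14.2
mR [606.2  40.7  80. ] 14.4
fL [552.7 230.2  80. ] 13.8
fR [568.5  34.9  80. ] 14.4
BL [649.4 238.3  80. ]
BR [666.4  40.5  80. ]
FR [547.  30.  80.]
FL [530.9 228.4  80. ]
[590.734701   230.10724373  80.        ] [606.02282844  40.60489585  80.        ] 4.61235556549262
```

play_rows:
  motion:
    - [[-10.5, -7, 3.6, 0, 0, -6], [-10.5, -7, 3.6, 0, 0, -6], [-10.5, -7, 3.6, 0, 0, -6], [-10.5, -7, 3.6, 0, 0, -6], [-10.5, -7, 3.6, 0, 0, -6]]
  jaw: 0.55

```text
time: 6.25
tool_pos: [431.3, 192.9, 209.8]
tcp_rot: [180.0, 0.0, 9.9]
ft_force: [0.6, 0.5, 0.3]
finger_gap: 47.3
grip_force: 0.0
```

```bash
python3 - <<'E'
from h import *
c,T=snap("wrist","w5"); print(T.round(2)[:3,3],sensors.sense()["tcp_rot"])
c2,_=snap("top","top5")
S=np.zeros((600,800,3),np.uint8)
A=np.array(c["pixels"]); S[:480,:640]=A
B=cv2.resize(np.array(c2["pixels"])[190:260,370:450],None,fx=3,fy=3,interpolation=cv2.INTER_CUBIC); S[390:,560:]=B
cv2.imwrite("pics/m5.png",S[...,::-1])
E
```

```text
[431.29 192.9  209.83] [ 1.79974328e+02 -2.57768142e-02  9.87831146e+00]
```

View pics/m5.png

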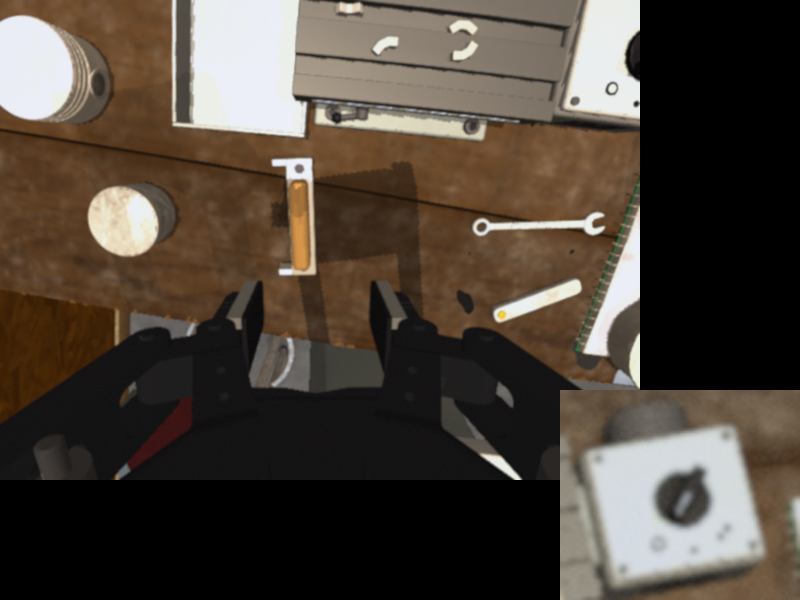

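The scraper handle is at (301,225), running from (300,182) to (302,269), with its cheeks facing the tray. The inset shows the selector pointer turned toward the ring mark (front-left).

```bash
python3 - <<'E'
from h import *
c,T=load("w5")
a=px2w(c,299,182,66,T);b=px2w(c,302,269,66,T);m=(a+b)/2;print(a,b,m,np.linalg.norm(a-b),np.degrees(np.arctan2(*(a-b)[1::-1])))
a=px2w(c,301,160,29,T);b=px2w(c,305,273,29,T);print((a+b)/2,np.linalg.norm(a-b),np.degrees(np.arctan2(*(a-b)[1::-1])))
go([m[0],m[1],100],10);go([m[0],m[1],34],10)
E
```

```text
[465.95142888 213.7552896   66.        ] [391.00859374 199.0000606   66.        ] [428.48001131 206.3776751   66.        ] 76.381577102828 11.138298405740723
[428.03660286 205.52634436  29.        ] 110.63030867517534 11.313504701817667
row [-0.16 -1.42 11.06] [ 0.  -0.  -0.1]
row [-0.16 -1.42 17.66] [ 0.  -0.  -0.1]
```

play_rows:
  motion:
    - [[-0.2, -1.4, 5, 0, 0, -1], [-0.2, -1.4, 10, 0, 0, -1], [-0.2, -1.4, 14, 0, 0, -1], [-0.2, -1.4, 17.3, 0, 0, -1], [-0.2, -1.4, 17.3, 0, 0, -1]]

```text
time: 6.85
tool_pos: [423.7, 204.6, 32.4]
tcp_rot: [179.9, 0.5, 10.9]
ft_force: [-0.5, -0.5, 0.6]
finger_gap: 46.9
grip_force: 0.0
```

play_rows:
  motion:
    - [[0, 0, 0, 0, 0, 0], [0, 0, 0, 0, 0, 0]]

```text
time: 7.05
tool_pos: [429.3, 207.3, 39.9]
tcp_rot: [-180.0, -0.2, 10.9]
ft_force: [1.0, -0.4, 0.9]
finger_gap: 46.8
grip_force: 0.0
```

play_rows:
  motion:
    - [[0, 0, 0.3, 0, 0, 0], [0, 0, 0.3, 0, 0, 0]]

```text
time: 7.25
tool_pos: [428.1, 207.3, 35.7]
tcp_rot: [-180.0, -0.2, 11.0]
ft_force: [0.2, 0.5, 0.1]
finger_gap: 47.2
grip_force: 0.0
```

play_rows:
  motion:
    - [[0, 0, 0, 0, 0, 0], [0, 0, 0, 0, 0, 0], [0, 0, 0, 0, 0, 0], [0, 0, 0, 0, 0, 0], [0, 0, 0, 0, 0, 0]]
  jaw: 0
  squeeze: 70

```text
time: 7.75
tool_pos: [427.4, 207.1, 34.9]
tcp_rot: [-180.0, -0.1, 11.0]
ft_force: [-0.5, 0.3, 6.3]
finger_gap: 15.0
grip_force: 69.0
```

play_rows:
  motion:
    - [[0, 0, -2, 0, 0, 0], [0, 0, -6, 0, 0, 0], [0, 0, -10, 0, 0, 0], [0, 0, -14, 0, 0, 0], [0, 0, -14, 0, 0, 0]]

```text
time: 8.25
tool_pos: [430.1, 208.1, 180.5]
tcp_rot: [-179.9, -0.5, 11.0]
ft_force: [1.6, 0.3, -1.0]
finger_gap: 15.2
grip_force: 68.4
```

```bash
python3 - <<'E'
from h import *
go([605.3,49,150],4.6)
E
```

```text
row [14.14 18.96  3.15] [-0.1 -0.5  6.4]
```

play_rows:
  motion:
    - [[1.5, 2, 0, 0, 0, 0], [3.6, 4.8, 0, 0, 0, 1.5], [6, 8, 0, 0, 0, 3], [8.4, 11.2, 0, 0, 0, 4.5], [10.8, 14.4, 0, 0, 0, 6.4]]

```text
time: 8.75
tool_pos: [560.4, 85.0, 172.4]
tcp_rot: [-180.0, 0.1, 4.5]
ft_force: [-0.5, 0.2, -2.4]
finger_gap: 14.9
grip_force: 68.4
```

```bash
python3 - <<'E'
from h import *
go([605.3,49,130],4.6)
E
```

```text
row [4.2  3.94 4.23] [-0.   0.1 -0.1]
```

play_rows:
  motion:
    - [[2, 2, 0.5, 0, 0, 0], [3.5, 3.4, 1.5, 0, 0, 0], [4.2, 3.9, 2.8, 0, 0, 0], [4.2, 3.9, 3.8, 0, 0, 0], [4.2, 3.9, 4.2, 0, 0, 0]]

```text
time: 9.25
tool_pos: [603.1, 51.3, 129.3]
tcp_rot: [-180.0, 0.3, 4.6]
ft_force: [-0.2, -1.0, -2.0]
finger_gap: 15.0
grip_force: 68.4
```

play_rows:
  motion:
    - [[0, 0, 0, 0, 0, 0], [0, 0, 0, 0, 0, 0], [0, 0, 0, 0, 0, 0]]

```text
time: 9.55
tool_pos: [605.5, 51.2, 133.3]
tcp_rot: [180.0, -0.1, 4.6]
ft_force: [0.7, 0.8, -1.6]
finger_gap: 15.1
grip_force: 68.4
```

```bash
python3 - <<'E'
from h import *
for _ in range(3):
    s=sensors.sense(); print(s["tool_pos"],s["tcp_rot"],s["ft_force"],s["wrist_torque"])
c,T=snap("wrist","w6")
go([605.3,49,130],4.6)
E
```

```text
[605.52879932  51.18347519 133.30453363] [ 1.79995821e+02 -8.60701336e-02  4.61876642e+00] [ 0.72766953  0.75497311 -1.5754508 ] [-0.00858178 -0.00048923  0.00892298]
[605.52879932  51.18347519 133.30453363] [ 1.79995821e+02 -8.60701336e-02  4.61876642e+00] [ 0.72766953  0.75497311 -1.5754508 ] [-0.00858178 -0.00048923  0.00892298]
[605.52879932  51.18347519 133.30453363] [ 1.79995821e+02 -8.60701336e-02  4.61876642e+00] [ 0.72766953  0.75497311 -1.5754508 ] [-0.00858178 -0.00048923  0.00892298]
row [-0.05  0.2   0.33] [ 0.  -0.1  0. ]
```

View pics/w6.png

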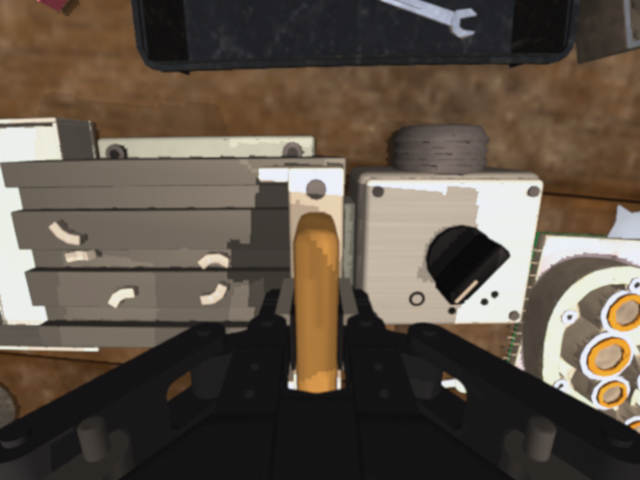

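The scraper hangs straight over the right end. The selector's mark, from (478,283) to (455,303), points to the ring. Descending slowly.

play_rows:
  motion:
    - [[0, 0, 0.3, 0, 0, 0], [0, 0, 0.7, 0, 0, 0], [0, 0, 1.0, 0, 0, 0], [0, 0, 1.2, 0, 0, 0], [0, 0, 1.3, 0, 0, 0]]

```text
time: 10.1
tool_pos: [605.0, 50.5, 118.7]
tcp_rot: [-180.0, 0.0, 4.6]
ft_force: [-0.8, 0.6, -2.4]
finger_gap: 14.7
grip_force: 68.4
```

play_rows:
  motion:
    - [[0, 0, 0.1, 0, 0, 0], [0, 0, 0.2, 0, 0, 0], [0, 0, 0.3, 0, 0, 0]]

```text
time: 10.4
tool_pos: [605.4, 50.6, 116.3]
tcp_rot: [-180.0, -0.0, 4.6]
ft_force: [-0.9, -0.3, -2.4]
finger_gap: 14.7
grip_force: 68.4
```

play_rows:
  motion:
    - [[0, 0, 0.1, 0, 0, 0], [0, 0, 0.2, 0, 0, 0], [0, 0, 0.3, 0, 0, 0]]

```text
time: 10.7
tool_pos: [605.3, 50.6, 113.3]
tcp_rot: [180.0, -0.0, 4.6]
ft_force: [-0.7, -0.4, -2.6]
finger_gap: 15.0
grip_force: 68.4
```

play_rows:
  motion:
    - [[0, 0, 0.1, 0, 0, 0], [0, 0, 0.2, 0, 0, 0]]

```text
time: 10.9
tool_pos: [605.4, 50.6, 111.2]
tcp_rot: [180.0, -0.0, 4.6]
ft_force: [0.1, 0.4, -2.2]
finger_gap: 15.3
grip_force: 68.4
```

play_rows:
  motion:
    - [[0, 0, 0.1, 0, 0, 0], [0, 0, 0.2, 0, 0, 0]]

```text
time: 11.1
tool_pos: [605.3, 50.6, 109.2]
tcp_rot: [-180.0, 0.0, 4.6]
ft_force: [-0.2, -0.8, -2.7]
finger_gap: 15.2
grip_force: 68.4
```

play_rows:
  motion:
    - [[0, 0, 0.1, 0, 0, 0], [0, 0, 0.1, 0, 0, 0]]

```text
time: 11.3
tool_pos: [605.2, 50.6, 108.1]
tcp_rot: [-180.0, 0.0, 4.6]
ft_force: [0.0, -0.6, -1.8]
finger_gap: 15.3
grip_force: 68.4
```

play_rows:
  motion:
    - [[0, 0, 0.05, 0, 0, 0], [0, 0, 0.1, 0, 0, 0]]

```text
time: 11.5
tool_pos: [605.3, 50.6, 107.9]
tcp_rot: [180.0, -0.0, 4.6]
ft_force: [-4.3, -0.4, 6.2]
finger_gap: 15.3
grip_force: 69.4
```

Contact came at 107.9, the block-on-top level (115 would have been tongues on top), so the tongues are in the slots. The normal force is about 8.5 N. Starting the stroke.

play_rows:
  motion:
    - [[-0.05, -0.3, 0, 0, 0, 0], [-0.05, -0.8, 0, 0, 0, 0], [-0.05, -1.3, 0, 0, 0, 0]]

```text
time: 11.8
tool_pos: [604.4, 63.5, 107.9]
tcp_rot: [180.0, -0.1, 4.6]
ft_force: [0.3, -3.1, 4.9]
finger_gap: 15.1
grip_force: 69.1
```

play_rows:
  motion:
    - [[0, -0.6, 0.02, 0, 0, 0], [0, -1.2, 0.02, 0, 0, 0], [0, -1.8, 0.02, 0, 0, 0], [0, -2.4, 0.02, 0, 0, 0], [0, -3, 0.02, 0, 0, 0]]

```text
time: 12.3
tool_pos: [602.1, 93.6, 108.0]
tcp_rot: [180.0, -0.1, 4.6]
ft_force: [0.9, -5.7, 4.3]
finger_gap: 15.2
grip_force: 69.5
```

play_rows:
  motion:
    - [[0, -0.6, 0.02, 0, 0, 0], [0, -1.2, 0.03, 0, 0, 0], [0, -1.8, 0.03, 0, 0, 0], [0, -2.4, 0.03, 0, 0, 0], [0, -3, 0.03, 0, 0, 0]]

```text
time: 12.8
tool_pos: [599.8, 123.3, 107.9]
tcp_rot: [179.9, -0.1, 4.6]
ft_force: [1.4, -6.4, 6.9]
finger_gap: 15.4
grip_force: 69.8
```

play_rows:
  motion:
    - [[0, -0.6, 0.01, 0, 0, 0], [0, -1.2, 0.01, 0, 0, 0], [0, -1.8, 0.01, 0, 0, 0], [0, -2.4, 0.01, 0, 0, 0], [0, -3, 0.01, 0, 0, 0]]

```text
time: 13.3
tool_pos: [597.5, 153.2, 107.9]
tcp_rot: [179.9, -0.1, 4.6]
ft_force: [0.8, -6.6, 7.5]
finger_gap: 14.8
grip_force: 69.8
```

play_rows:
  motion:
    - [[0, -0.6, 0, 0, 0, 0], [0, -1.2, 0, 0, 0, 0], [0, -1.8, 0, 0, 0, 0], [0, -2.4, 0, 0, 0, 0], [0, -3, 0, 0, 0, 0]]

```text
time: 13.8
tool_pos: [595.1, 182.9, 107.9]
tcp_rot: [179.9, -0.1, 4.6]
ft_force: [1.1, -7.9, 7.5]
finger_gap: 15.1
grip_force: 69.9
```

play_rows:
  motion:
    - [[0, -0.6, 0, 0, 0, 0], [0, -1.2, 0, 0, 0, 0], [0, -1.8, 0, 0, 0, 0], [0, -2.4, 0, 0, 0, 0], [0, -3, 0, 0, 0, 0]]

```text
time: 14.3
tool_pos: [592.7, 212.9, 108.0]
tcp_rot: [179.9, -0.1, 4.6]
ft_force: [1.0, -7.5, 8.4]
finger_gap: 15.6
grip_force: 69.9
```

play_rows:
  motion:
    - [[0, -0.5, 0, 0, 0, 0], [0, -1, 0, 0, 0, 0], [0, -1.5, 0, 0, 0, 0], [0, -2, 0, 0, 0, 0], [0, -2, 0, 0, 0, 0]]

```text
time: 14.8
tool_pos: [590.9, 233.7, 107.9]
tcp_rot: [180.0, -0.1, 4.6]
ft_force: [0.2, -2.8, 6.9]
finger_gap: 15.3
grip_force: 69.9
```

```bash
python3 - <<'E'
from h import *
c,_=snap("top","top7"); c2,_=snap("scene","sc7")
S=np.zeros((600,800,3),np.uint8)
A=cv2.resize(np.array(c["pixels"])[200:310,220:390],None,fx=3.3,fy=3.3,interpolation=cv2.INTER_CUBIC);S[:A.shape[0],:A.shape[1]]=A
B=cv2.resize(np.array(c2["pixels"])[180:300,250:390],None,fx=2,fy=2,interpolation=cv2.INTER_CUBIC); S[360:,:280]=B
c3,_=snap("wrist","w7"); C=np.array(c3["pixels"]); S[360:,300:620]=cv2.resize(C,(320,240))
cv2.imwrite("pics/m7.png",S[...,::-1])
E
```

View pics/m7.png

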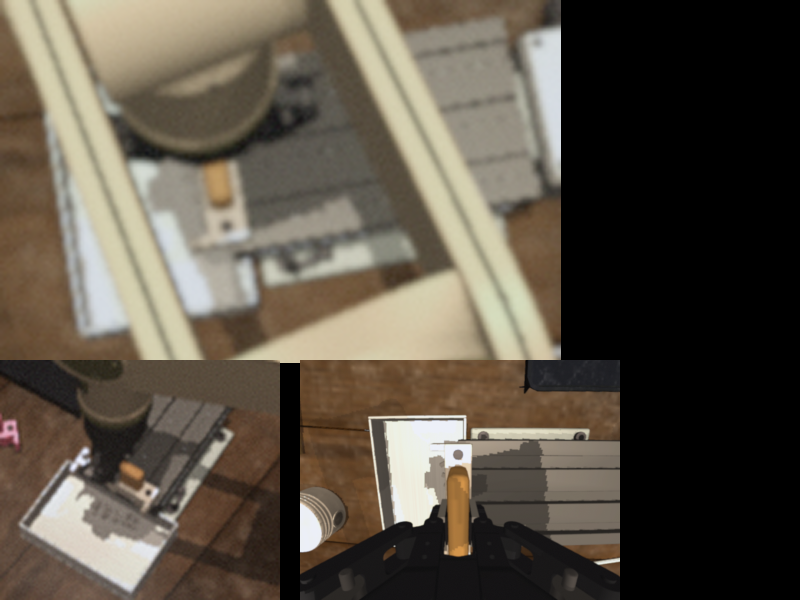

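The table top behind the scraper is clear and the drag has dropped. I'll go a few millimetres further, then lift.

play_rows:
  motion:
    - [[0, -0.3, 0, 0, 0, 0], [0, -0.5, 0, 0, 0, 0], [0, -0.5, -0.4, 0, 0, 0], [0, -0.5, -1.2, 0, 0, 0], [0, -0.5, -2.5, 0, 0, 0]]

```text
time: 15.45
tool_pos: [588.5, 238.2, 130.7]
tcp_rot: [180.0, 0.2, 4.6]
ft_force: [-0.1, 0.2, -2.5]
finger_gap: 15.1
grip_force: 68.4
```

play_rows:
  motion:
    - [[0, 0, -3, 0, 0, 0], [0, 0, -6, 0, 0, 0], [-2, 0, -7, 0, 0, 0], [-5, 0, -7, 0, 0, 0], [-8, 0, -7, 0, 0, 0]]

```text
time: 15.95
tool_pos: [509.7, 231.9, 203.3]
tcp_rot: [-179.9, -0.1, 4.6]
ft_force: [-1.4, 0.1, -2.5]
finger_gap: 14.9
grip_force: 68.5
```

```bash
python3 - <<'E'
from h import *
c,T=snap("wrist","w8"); im=np.array(c["pixels"])
# rectified ortho patches: table top (z=80) & tray floor (z=7) , table frame
o=np.array([598.6,134.]);a=np.radians(4.6);X=np.array([np.cos(a),np.sin(a)]);Y=np.array([-np.sin(a),np.cos(a)])
def ortho(c,T,z,x0,x1,y0,y1,st=1.0):
    xs=np.arange(x1,x0,-st);ys=np.arange(y1,y0,-st);m=np.zeros((len(xs),len(ys),2),np.float32)
    for i,x in enumerate(xs):
        for j,y in enumerate(ys): p=o+x*X+y*Y; m[i,j]=w2px(c,[*p,z],T)
    return cv2.remap(np.array(c["pixels"]),m[...,0],m[...,1],cv2.INTER_LINEAR)
for n,z,b in(("table",80,(-58,58,-98,98)),("tray",7,(-90,80,112,216))):
    g=cv2.cvtColor(ortho(c,T,z,*b),cv2.COLOR_RGB2GRAY); np.save(f"/tmp/{n}.npy",g)
    q=cv2.resize(g,(g.shape[1]//5,g.shape[0]//5),interpolation=cv2.INTER_AREA)
    print(n); print("\n".join(" ".join(f"{v:3d}" for v in r) for r in q))
go([430,207,180],11)
E
```

```text
table
149 148 147 146 145 144 143 142 141 140 139 138 137 136 134 134 133 132 131 130 129 128 127 126 125 124 123 122 121 120 119 119 117 117 115 115 113 113 112
153 152 151 150 148 147 146 145 144 143 142 140 139 138 137 136 135 134 133 131 131 129 128 127 126 125 124 123 122 121 120 119 118 117 116 115 114 113 112
120 121 119 117 116 118 116 112 110 112 110 108 105 103 105 104 100  98  99 100  98  96  97 100  98  95  92  95  95  93  89  88  90  88  87  82  86  85  94
136 142 141 136 133 139 138 136 129 132 134 133 130 125 131 130 128 124 125 129 127 122 122 124 123 120 117 120 119 118 114 113 115 114 113 108 111 105 102
150 149 148 147 146 146 144 143 142 141 140 139 138 137 136 135 134 133 132 131 130 129 128 127 126 125 124 123 121 120 119 119 118 117 115 114 113 106 103
147 146 146 146 146 144 142 141 140 141 140 139 136 137 136 135 135 134 134 134 134 132 129 128 124 123 123 122 122 120 117 117 116 116 115 114 112 110 108
159 158 156 155 154 153 151 150 149 148 146 146 144 143 142 141 139 138 137 136 135 134 132 132 130 129 128 127 126 124 123 122 121 120 118 117 115 115 113
16
[... 4559 characters left out ...]
219 233 240 239 227
147  69 110 223 238 238 238 238 238 238 238 238 238 238 195 158 230 240 239 174
145  69  99 214 238 238 238 238 238 238 238 238 238 238 184 151 230 240 240 169
159  69  92 202 238 238 238 238 238 238 238 238 238 238 190 155 229 240 240 222
157  70  98 210 238 238 238 238 238 238 238 238 238 222 205 180 228 240 240 240
158  70 116 218 238 238 238 238 238 238 238 238 234 158 172 182 225 239 239 239
148  70 107 220 238 237 238 238 238 238 238 238 229 150 175 182 226 237 235 203
154  70  98 206 237 236 237 237 238 236 237 238 228 149 158 160 211 194 123  87
164  71  90 133 142 129 142 140 140 127 135 141 135 105 106 111 152 151  88  87
row [-7.65  1.86  2.2 ] [-0.   0.2 -6.4]
```

The table top shows smooth shading with no chips, and the tray shows small blobs at the table end. Putting the scraper back.

play_rows:
  motion:
    - [[-2, 0.5, 0, 0, 0, -1.5], [-4, 1, 0, 0, 0, -3], [-6.2, 1.5, 0, 0, 0, -4.5], [-7.7, 1.9, 1, 0, 0, -6.4], [-7.7, 1.9, 3, 0, 0, -6.4]]

```text
time: 16.5
tool_pos: [434.8, 206.9, 174.1]
tcp_rot: [-179.9, -0.2, 11.1]
ft_force: [-0.1, 0.3, -1.6]
finger_gap: 15.0
grip_force: 68.5
```

play_rows:
  motion:
    - [[0, 0, 3, 0, 0, 0], [0, 0, 7, 0, 0, 0], [0, 0, 10, 0, 0, 0], [0, 0, 11.5, 0, 0, 0], [0, 0, 12, 0, 0, 0]]

```text
time: 17.0
tool_pos: [433.3, 206.2, 50.1]
tcp_rot: [180.0, 0.2, 11.0]
ft_force: [-0.2, 0.3, -2.5]
finger_gap: 15.1
grip_force: 68.5
```

play_rows:
  motion:
    - [[0, 0, 0, 0, 0, 0], [0, 0, 0, 0, 0, 0], [0, 0, 0, 0, 0, 0]]

```text
time: 17.3
tool_pos: [436.1, 207.0, 53.4]
tcp_rot: [-180.0, -0.2, 11.0]
ft_force: [0.7, 0.5, -2.8]
finger_gap: 15.1
grip_force: 68.5
```

play_rows:
  motion:
    - [[-0.4, 0, 0.5, 0, 0, 0], [-0.8, 0, 1.0, 0, 0, 0], [-0.8, 0, 1.3, 0, 0, 0], [-0.8, 0, 1.45, 0, 0, 0], [-0.8, 0, 1.55, 0, 0, 0]]

```text
time: 17.8
tool_pos: [426.9, 204.9, 35.9]
tcp_rot: [180.0, 0.0, 11.0]
ft_force: [0.9, 0.7, -2.3]
finger_gap: 15.1
grip_force: 68.5
```

play_rows:
  motion:
    - [[0, 0, 0.1, 0, 0, 0], [0, 0, 0.1, 0, 0, 0]]

```text
time: 18.0
tool_pos: [427.0, 205.0, 35.1]
tcp_rot: [180.0, 0.0, 11.0]
ft_force: [0.2, -0.4, -1.6]
finger_gap: 15.0
grip_force: 68.5
```

play_rows:
  motion:
    - [[0, 0, 0.05, 0, 0, 0], [0, 0, 0.1, 0, 0, 0], [0, 0, 0.1, 0, 0, 0]]

```text
time: 18.3
tool_pos: [427.2, 205.1, 34.9]
tcp_rot: [180.0, -0.0, 11.0]
ft_force: [-4.2, -1.3, 4.9]
finger_gap: 15.2
grip_force: 69.8
```

Standing on the bench. Release slowly and rise.

play_rows:
  motion:
    - [[0, 0, -0.05, 0, 0, 0], [0, 0, -0.05, 0, 0, 0], [0, 0, -0.05, 0, 0, 0], [0, 0, -0.05, 0, 0, 0], [0, 0, -0.05, 0, 0, 0]]
  jaw: 0.5

```text
time: 18.8
tool_pos: [427.0, 205.0, 34.7]
tcp_rot: [-180.0, -0.0, 11.0]
ft_force: [-0.9, -0.5, 0.1]
finger_gap: 42.8
grip_force: 0.0
```

play_rows:
  motion:
    - [[0, 0, -2, 0, 0, 0], [0, 0, -6, 0, 0, 0], [0, 0, -10, 0, 0, 0], [0, 0, -15, 0, 0, 0], [0, 0, -18, 0, 0, 0]]

```text
time: 19.3
tool_pos: [428.1, 205.4, 218.9]
tcp_rot: [-180.0, -0.3, 11.0]
ft_force: [0.4, 0.6, -0.6]
finger_gap: 42.6
grip_force: 0.0
```

play_rows:
  motion:
    - [[-3, 8, 0, 0, 0, 0], [-3, 16, 0, 0, 0, 0], [-3, 24, 0, 0, 0, 0], [-3, 32, 0, 0, 0, 0], [-3, 32, 0, 0, 0, 0]]

```text
time: 19.8
tool_pos: [446.3, -44.2, 215.0]
tcp_rot: [180.0, -0.1, 11.0]
ft_force: [0.3, 0.1, 0.0]
finger_gap: 42.8
grip_force: 0.0
```

```bash
python3 - <<'E'
from h import *
c,_=snap("top","top9"); a,_=load("top0"); A=np.array(a["pixels"]).astype(int);B=np.array(c["pixels"]).astype(int)
D=cv2.GaussianBlur(np.abs(A-B).max(2).astype(np.uint8),(3,3),0)[60:380,90:460]
n,l,s,ce=cv2.connectedComponentsWithStats((D>35).astype(np.uint8))
for i in range(1,n):
    if s[i,4]>4: print(s[i,:2]+[90,60],s[i,2:],)
# yellow handle
h=cv2.cvtColor(np.array(c["pixels"]),cv2.COLOR_RGB2HSV); h0=cv2.cvtColor(np.array(a["pixels"]),cv2.COLOR_RGB2HSV)
for H in(h0,h):
    m=cv2.inRange(H[295:365,285:325],(12,90,150),(30,255,255)); ys,xs=np.nonzero(m); print(len(xs),xs.mean()+285,ys.mean()+295,xs.min()+285,xs.max()+285,ys.min()+295,ys.max()+295)
# tray chip blobs: gray of tray near table edge
g=cv2.cvtColor(np.array(c["pixels"]),cv2.COLOR_RGB2GRAY); print("\n".join(" ".join(f"{v:3d}" for v in r) for r in g[214:302:2,264:302:2]))
E
```

```text
[413 215] [ 6  5 24]
[415 223] [ 4  5 14]
[409 224] [13  9 62]
[297 234] [ 7  5 21]
[338 237] [ 7  4 20]
[454 236] [  6  64 204]
[300 243] [4 3 8]
[341 244] [ 6  6 22]
[314 249] [ 6  6 20]
[405 269] [  51   53 1234]
[304 300] [ 5 12 26]
[423 302] [3 2 5]
[286 305] [2 3 5]
[293 307] [10 29 51]
[405 314] [2 3 5]
[429 316] [3 4 8]
[442 320] [11  7 53]
[404 360] [ 6  4 13]
19 306.3157894736842 322.0526315789474 303 311 312 337
84 309.17857142857144 330.9642857142857 305 313 313 342
100 106 107 112 128 138 152 168 171 162 128 107 102  96  94  93  95 100 100
145 164 173 164 163 167 142 134 133 151 158 106 100  96  94  93  95  97 102
155 138 136 125 105 104 106 106 111 160 168 105  96 103 104 106 123 124 133
101 108 116 134 146 166 182 187 184 189 169 130 125 143 142 143 145 147 148
164 186 195 210 214 217 221 219 198 161 151 146 147 148 150 148 150 148 148
219 221 221 223 222 222 222 221 197 156 148 150 151 149 147 143 143 132 130
221 222 223 222 222 222 221 221 206 159 146 139 129 131 121 117 127 126 134
221 222 222 222 222 222 221 220 211 146 124 130 128 141 141 145 148 147 147
223 222 2
[... 2026 characters left out ...]
 208 163 108 179
222 223 222 223 222 222 222 222 222 222 222 222 222 222 220 214 173  96 164
223 222 221 221 222 222 223 222 222 222 222 222 223 222 221 219 183 100 123
222 223 222 221 222 223 222 222 222 222 222 222 222 221 219 217 193 118  95
223 222 222 222 223 222 223 221 223 221 221 219 221 218 214 211 190 113  94
221 222 222 222 222 222 219 220 216 216 214 204 201 189 180 160 134  92  96
221 219 218 213 215 212 202 196 189 175 148 137 126 109 108  98  91  93  98
209 201 190 182 170 142 136 114  97  99  89  88  97 102 100  95  97 104 105
139 130 108 101 100  94  94  87  87  90  86  92  95 100  98  97 103 107 104
 94  96 100  95  92  97  94  90  88  90  89  94  96 102 105 107 129 150 174
```

```bash
python3 -c "
from h import *
print(job.hand_in())"
```

```text
the job is handed in; nothing more can be done
None
```

I handed the job in at about 20 s: the selector is on the ring mark, the chips are off the table into the tray (all five gone from the top, not counted in the tray), and the scraper stands upright in front again; hand-in returned no verdict.

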